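# Clamp the grease gun and hold its follower rod drawn to the mark

## Task

The grease gun lies loose in its bench stand for a cartridge change. First push the toggle clamp's handle all the way down so that the clamp locks on the barrel, then draw the follower rod out by its T-handle, against its spring, until the ring groove on the rod is level with the face of the end cap, and keep it there: the job finishes with you still holding the T-handle at the mark, so that I can unscrew the head. Do not pull the rod before the clamp is down, do not drag the gun along in its saddles, and leave the things lying about on the bench where they are.

Things in the scene. Friction and masses are not known exactly. Their poses are not given: they have to be found in the camera images.
- stand: Fixed bench stand: base plate 135 x 124 x 8 mm, two V saddles (12 mm thick, at y = -50 and +50 mm) and a riser block 62 x 36 mm, 128 mm tall, for the toggle clamp. Origin on the bench below the barrel axis, midway between the saddles; z up; y along the barrel, T-handle at the -y end; clamp on the -x side at y = 0, its handle pointing to -x. Placed and turned anew in every run.
- grease_gun: Pistol-grip grease gun, about 0.8 kg, lying loose and level in the saddles. Grey barrel 40 mm diameter, 150 mm long. Origin on the barrel axis, half-way along it, 115 mm above the bench; end cap (45 mm diameter), rod and T-handle towards -y; head with hanging pistol grip towards +y, outlet pipe to y = 231 mm. Unclamped it slides along the saddles under about 6 N.
- cap_face (a point): Centre of the end cap's outer face, on the barrel axis, 89 mm from the gun's origin towards -y, with axes as the gun. The rod comes out here through a bush that stands 4 mm proud.
- follower_rod (a joint): Travel of the follower rod in m: 0 fully home, grows as the T-handle is pulled straight out along the gun's -y axis; end stop 0.110. The groove is level with the cap face at 0.085. A spring always draws it home: 6 N at 0, rising by 1.1 N per 10 mm to 15.4 N at the mark.
- groove (a point): Middle of the ring groove (6 mm wide, dark) on the bright 8 mm rod. With the rod home it is hidden in the barrel, 85 mm inside the cap face; it comes level with cap_face when the rod has been drawn out 85 mm. Axes as the gun.
- t_handle: Black T-handle on the rod's outer end: level crossbar 56 mm long (along the gun's x), 14 mm thick (along the rod), 16 mm high, on the barrel axis, 115 mm above the bench. Origin at its centre; axes as the gun. With the rod home the centre is 38 mm out from the cap face, 27 mm being free between bush and crossbar beside the 8 mm rod. The bar's ends and top are clear. It does not turn.
- clamp_handle (a joint): Toggle clamp handle angle in rad: 0 fully lifted (clamp open, handle 0.98 rad above level), 0.98 fully down (handle level, on its stop, locked; dead centre at 0.95). Starts near open and stays where it is left. Almost free at first; from about 0.75 on the pad presses on the barrel and it takes up to about 8 N downward at clamp_grip to go over centre.
- clamp_grip (a point): Point on the upper face of the clamp handle's black grip, 62 mm out from clamp_pivot. The grip is 18 mm wide, 14 mm thick, from 22 to 84 mm from the pivot; the pivot is on its centre line, 7 mm below the upper face. With the clamp down this point is 157 mm above the bench, 134 mm from the stand's origin towards -x.
- clamp_pivot (a point): Hinge of the clamp handle, 150 mm above the bench, 72 mm from the stand's origin towards -x. The handle swings in the stand's x-z plane, from pointing up and to -x when open, to pointing straight to -x when down. Axes as the stand.
- clamp_arm: Steel holding arm of the clamp, 56 mm long, with a spring spindle and a rubber pad near its end. Origin on its hinge, 150 mm above the bench, 42 mm from the stand's origin towards -x. Linked to the handle: stands upright when open, swings over to +x and presses the pad on top of the barrel with about 14 N when the handle is down.
- cartridge: Bystander: new grease cartridge, cardboard tube 36 mm diameter, 128 mm tall, standing beyond the stand. Origin under its centre. Leave alone.
- spanner: Bystander: steel spanner 150 mm long, lying on the near side of the stand, by the T-handle end. Leave alone.
- wax_tin: Bystander: round aluminium tin, 75 mm diameter, 34 mm tall, on the near side of the stand, by the gun's head. Origin under its centre. Leave alone.
- pad_plate: Bystander: aluminium pad plate, disc 125 mm diameter, 32 mm tall with its stud, lying flat on the bench to one side. Origin under its centre. Leave alone.
- nipple_tray: Bystander: grey tray 110 x 75 x 26 mm with grease nipples, on the bench to one side. Origin under its centre. Leave alone.

How it is judged:
By the outcome, as a careful person would: the job done as asked, in the order asked, and still so for the second after the job is handed in, while the arm keeps its last pose, push and grip.
It also fails if it takes over 40 s, if anything falls off the work surface, if the arm or the gripper's body presses on something with over 40 N, if the wrist force passes 120 N, or if a joint passes its speed limit or range.

## Robot

A 6-joint arm with a two-finger parallel gripper is mounted at the origin on the work surface. World frame = base frame: x ahead of the robot, y to its left, z up, the work surface at z = 0. Lengths are in m, angles in degrees, forces in N, time in s.
With the tool pointing down it reaches from about 0.425 to 0.925 m from the base axis. Payload 12.5 kg.
Tool frame: the origin (TCP) lies at the very end of the fingers, on their centre line; the grasp point (between the pads) lies 19 mm behind it; z points along the fingers, y is the line along which they close (so a half turn about z gives the same grasp; the last joint's range is limited). The gripper opens to 85 mm and grips with 20 to 120 N. Pads are 22 mm wide; open, the fingers measure 114 mm over their backs; the gripper's body (76 mm by 85 mm) begins 54 mm behind the grasp point. The pads swing forward as they close: fully open they stand 13 mm farther back than shut.
Start: joints at [-71.024, 28.126, 89.318, -0, 62.55, -6.05], TCP at [0.264, -0.566, 0.231] pointing down, gripper open.
Joint ranges: [-177.58, 177.58], [-47.91, 125.51], [2.72, 160], [-65.01, 245.01], [3.68, 167.84], [-153.87, 153.87]. Speed limits (degrees/s): [127.2, 127.2, 159.86, 180, 180, 180].

## Interface

Orientations are given as a 3x3 rotation matrix whose columns are the frame's x, y, z axes.
In Python, from rig import robot, optics, workorder gives the robot as it stands.
- The arm moves only by the tool step_arm, never from a script. Its argument "steps" is a list of rows, each a list of 7 numbers: the shift along the tool's x, y, z in m, then the turn, a rotation vector about the tool's x, y, z in rad, then the closure in counts, from 0 (fully open) to 255 (shut). A call has 1 to 10 rows; each row is the pose to reach, as a shift and turn from the pose commanded when the call began, along the tool's axes at that moment; what a row does not reach only later rows make up. A row lasts 1/10 s, in which the tool goes at most 50 mm and 8.59 degrees, less where a joint would pass 70% of its speed; a pose out of reach is approached as far as the arm can. A call with a gripper value outside its range is refused whole. The fingers move at their own pace and stop on an object; "squeeze" is the grip in N (left out, the last holds). Time passes only in rows, so rows that repeat a pose let the fingers close. It gives the time, the measured TCP pose, the force, the opening and the grip force at its end, in the units of the state.
- robot.get_obs(): the state, without advancing time (a new reading comes with each control period).
- optics.read_camera(name): name is "side" or "top" or "wrist"; returns a dict with "image" (480x640x3 uint8, red, green, blue), "range_z" (480x640 float32, m along the optical axis (not along the pixel's ray), 0 where there is no reading), "fx", "fy", "cx", "cy" (pixels), "dist_coeffs" ([k1, k2, p1, p2, k3] as OpenCV has them; the pictures are not rectified), "rvec" (rotation vector, rad) and "tvec" (3), from world to camera coordinates, as OpenCV has them; the wrist camera has in their place "hand_eye" (4x4, takes a point from camera to tool coordinates, whose origin is the TCP and whose axes are the flange's). Camera axes: x right, y down, z forward; pixel columns grow to the right and rows downward; lengths in m; the calibration is good to about 2 mm. A picture is of the moment at which its call begins: read the wrist's pose just before it.
- workorder.sign_off(): hands the job in; it is judged then, once.
The state is a dict: "t": time; "qpos": joint angles; "joint_vel": joint speeds; "tau": joint torques, N m; "tool_pos": TCP position; "orientation": TCP orientation; "wrist_force": force on the tool from outside, world axes, zero at the start; "ft_torque": the same for the moment, N m; "finger_gap": finger opening in m; "grasp_force": force on a finger pad.
Only numpy, scipy, OpenCV 4.12 (cv2) and the standard library are available. Lean on these libraries where they do the work, as an engineer would, in place of code of your own. Each camera call takes 0.05 s, during which the arm holds its last target. There are 200 camera calls.

## Working session

There is one attempt and no reset: what is moved stays moved. The work goes in short steps, Python scripts to look and compute and a tool call to move; the robot and the scene stay as the last step left them, time stands still between calls to the robot, and variables do not carry over. Pictures are saved under pics/ and viewed, at most 10 in all, crops included, and the job is handed in when it is done.

Besides the shell and the picture viewer there is one more tool, called after "Call:" as name([rows], argument=value, ...), one row to a line, values as JSON. step_arm: Moves the arm, as the interface text tells. Its arguments: {"type":"object","properties":{"steps":{"type":"array","items":{"type":"array","items":{"type":"number"}}},"squeeze":{"type":"number"}},"required":["steps"]}

```bash
ls; mkdir -p pics
cat > h.py <<'E'
import numpy as np, cv2
from rig import robot, optics, workorder
def cam(n):
    o=robot.get_obs(); c=optics.read_camera(n)
    K=np.array([[c['fx'],0,c['cx']],[0,c['fy'],c['cy']],[0,0,1.]]); d=np.array(c['dist_coeffs'],float)
    if n=='wrist':
        T=np.eye(4);T[:3,:3]=np.array(o['orientation']);T[:3,3]=o['tool_pos'];T=T@np.array(c['hand_eye'])
        R,t=T[:3,:3],T[:3,3]
    else:
        Rc=cv2.Rodrigues(np.array(c['rvec'],float))[0];R=Rc.T;t=-R@np.array(c['tvec'],float).ravel()
    return dict(img=c['image'],z=c['range_z'],K=K,d=d,R=R,t=t)
def ray(c,u,v):
    p=cv2.undistortPoints(np.array([[[u,v]]],float),c['K'],c['d'])[0,0]
    return c['R']@np.array([p[0],p[1],1.])
def atz(c,u,v,z):
    r=ray(c,u,v); return c['t']+r*(z-c['t'][2])/r[2]
def pt(c,u,v):
    w=c['z'][int(v)-1:int(v)+2,int(u)-1:int(u)+2]; w=w[w>0]
    return c['t']+ray(c,u,v)*np.median(w) if len(w) else None
def proj(c,P):
    R=c['R'].T; return cv2.projectPoints(np.array(P,float).reshape(-1,1,3),cv2.Rodrigues(R)[0],-R@c['t'],c['K'],c['d'])[0][:,0]
def cloud(c):
    v,u=np.nonzero(c['z']>0); p=cv2.undistortPoints(np.stack([u,v],1).astype(float)[:,None],c['K'],c['d'])[:,0]
    return (np.c_[p,np.ones(len(p))]*c['z'][v,u][:,None])@c['R'].T+c['t'],u,v
E
python3 - <<'E'
from h import *
for n in ('top','side'):
    c=cam(n); cv2.imwrite(f'pics/{n}0.png',c['img'][...,::-1]); print(n,c['t'],c['R'][:,2])
o=robot.get_obs();print(o)
E
```

```text
pics
top [0.31017332 0.02950807 1.4983838 ] [ 0.19073403  0.0188761  -0.98146025]
side [0.09988051 0.84261085 0.89839449] [ 0.41842761 -0.65696921 -0.62714415]
{'t': 0.1, 'qpos': array([-7.10230684e+01,  2.81607419e+01,  8.93478736e+01,  6.71041102e-04,
        6.25512075e+01, -6.04993445e+00]), 'joint_vel': array([-0.10381357, -0.140383  , -0.1141435 , -0.04774042,  0.11848898,
        0.02590281]), 'tau': array([ 6.70225872e-04, -6.19447875e+01, -2.62025321e+01, -1.07954111e-04,
        2.92164332e-03,  2.01353907e-05]), 'tool_pos': array([ 0.26435903, -0.56609922,  0.23077821]), 'orientation': array([[ 9.06111827e-01,  4.23038116e-01, -3.29702750e-04],
       [ 4.23038228e-01, -9.06111294e-01,  9.90741381e-04],
       [ 1.20373982e-04, -1.03719935e-03, -9.99999455e-01]]), 'wrist_force': array([-0.3053722 , -0.29427633, -0.93931961]), 'ft_torque': array([0.00740201, 0.00324768, 0.01834322]), 'grasp_force': 0.0, 'finger_gap': 0.08536834365816214}
```

View pics/top0.png

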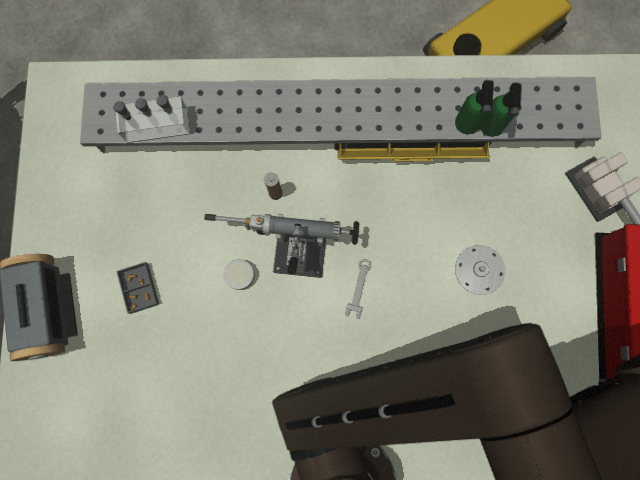

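View pics/side0.png

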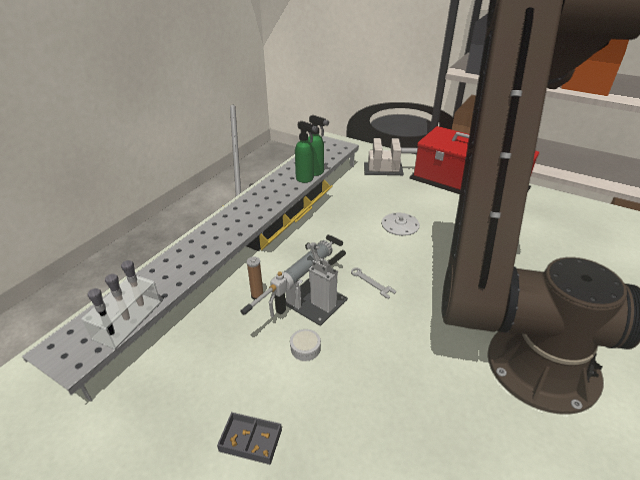

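The top view shows the gun at about (300,227) with its T-handle at (356,232), and the clamp handle towards the robot at (293,262). The stand's axes are close to the world's. Next I'll measure them and enlarge a crop.

Run:
```python
from h import *
c=cam('top'); s=cam('side')
a=cv2.resize(c['img'][190:290,200:380,::-1],None,fx=4,fy=4,interpolation=cv2.INTER_CUBIC)
cv2.imwrite('pics/topc.png',a)
b=cv2.resize(s['img'][225:335,230:410,::-1],None,fx=4,fy=4,interpolation=cv2.INTER_CUBIC)
cv2.imwrite('pics/sidec.png',b)
for k,q in(('t',c),('s',s)):
    P,u,v=cloud(q)
    for n,(x0,x1,y0,y1) in dict(all=(.45,.8,-.25,.25)).items(): pass
    m=(P[:,2]>.105)&(P[:,2]<.145)&(abs(P[:,0]-.6)<.2)&(abs(P[:,1])<.3)
    Q=P[m]; print(k,m.sum(),Q.min(0),Q.max(0))
print('tee',atz(c,356,232,.123),'barrel',pt(c,280,224),pt(c,325,230),'grip',pt(c,293,262))
```

```text
t 2258 [ 0.50633489 -0.04366173  0.10505981] [0.73528932 0.29983581 0.14485446]
s 1802 [ 0.50519151 -0.04674904  0.10515283] [0.73324185 0.29927907 0.1448749 ]
tee [ 0.58724641 -0.03811109  0.123     ] barrel [0.60596778 0.1394256  0.13265555] [0.59056949 0.0343863  0.13329049] grip [0.50652335 0.10515155 0.1955397 ]
```

View pics/topc.png

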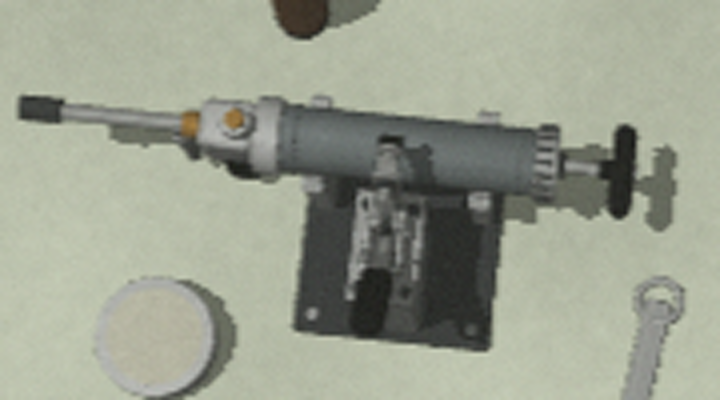

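View pics/sidec.png

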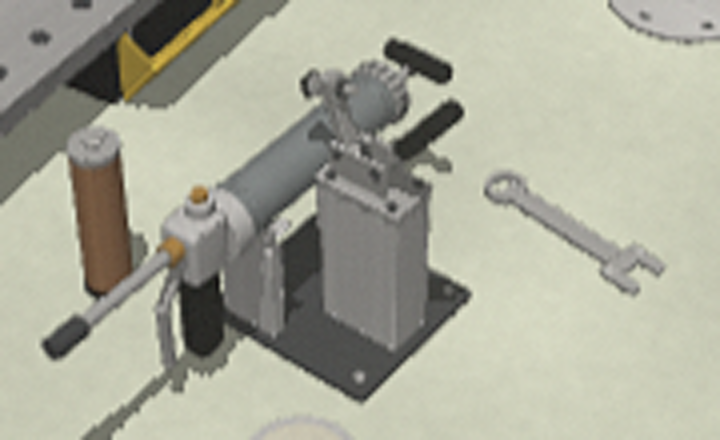

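The crops show the T-bar running from (627,127) to (620,215) in the top crop, the handle grip's tip at (368,330) and the barrel ends at x≈285 and x≈535. I'll fit the barrel cylinder and the T-bar from depth.

Run:
```python
from h import *
from scipy.optimize import least_squares
A=[];TT=[]
for n in('top','side'):
    c=cam(n); P,u,v=cloud(c)
    m=(P[:,2]>.112)&(P[:,2]<.140)&(P[:,1]>.04)&(P[:,1]<.145)&(P[:,0]>.565)&(P[:,0]<.64)
    B=P[m]
    f=lambda p:np.hypot((B[:,0]-p[0]-p[1]*(B[:,1]-.09))/np.hypot(1,p[1]),B[:,2]-p[2])-.02
    r=least_squares(f,[.6,.13,.115],loss='soft_l1',f_scale=.002); p=r.x
    yaw=np.arctan2(-p[1],1); print(n,m.sum(),p,'yaw deg',np.degrees(yaw),np.median(abs(r.fun)))
    xs=np.array([np.cos(yaw),np.sin(yaw)]);ys=np.array([-xs[1],xs[0]])
    o=np.array([p[0],.09])
    q=np.c_[(P[:,:2]-o)@xs,(P[:,:2]-o)@ys,P[:,2]]
    m=(q[:,1]<-.1)&(q[:,1]>-.2)&(q[:,2]>.1)&(q[:,2]<.135)&(abs(q[:,0])<.05)
    Q=q[m]; print('T',m.sum(),Q.min(0),Q.max(0),Q.mean(0)); 
    T=Q[abs(Q[:,0])>.01]; print(np.percentile(T,[3,50,97],axis=0), )
    # clamp handle, stand frame
    m=(q[:,2]>.16)&(q[:,0]>-.15)&(q[:,0]<-.085)&(abs(q[:,1])<.08); H=q[m]; print('H',m.sum(),H.min(0),H.max(0),H.mean(0)); 
    w=np.abs(q[:,0])<.05
    h=w&(q[:,2]>.117)&(q[:,1]<-.02)&(q[:,1]>-.12); print('cap end',np.percentile(q[h,1],[0,1]), 'o',o,xs)
    m=(q[:,2]>.12)&(q[:,2]<.135)&(q[:,0]>-.12)&(q[:,0]<-.05)&(abs(q[:,1])<.06);print('riser',m.sum(),q[m].min(0),q[m].max(0))
    # base plate
    m=(q[:,2]>.005)&(q[:,2]<.012)&(abs(q[:,0])<.2)&(abs(q[:,1])<.12);print('base',m.sum(),np.percentile(q[m],[2,98],axis=0))
    m=(q[:,2]>.14)&(q[:,0]>-.05)&(q[:,0]<.05)&(abs(q[:,1])<.05);print('arm',q[m].mean(0),q[m].max(0))
```

```text
top 705 [0.60191662 0.10829772 0.11394047] yaw deg -6.180913575264419 0.0015689960762923054
T 173 [-0.02899676 -0.13412532  0.11156562] [ 0.0268085  -0.10057204  0.12718219] [-0.00168    -0.12337154  0.11983435]
[[-0.02748269 -0.13296781  0.11345474]
 [-0.01186406 -0.12653317  0.12007253]
 [ 0.02427063 -0.12042263  0.12583364]]
H 134 [-0.12420871 -0.00309246  0.17531388] [-0.08501127  0.01508564  0.22612178] [-0.10545049  0.0054588   0.20437931]
cap end [-0.11987433 -0.11659168] o [0.60191662 0.09      ] [ 0.99418689 -0.10766818]
riser 160 [-0.09469439 -0.01410607  0.12270357] [-0.05016625  0.02595197  0.13455513]
base 1210 [[-0.18196721 -0.11041899  0.00509768]
 [ 0.17759003  0.10602646  0.01147779]]
arm [-0.03223647  0.00455443  0.17958351] [0.00492703 0.03715035 0.20800314]
side 380 [0.59979066 0.11622163 0.11558803] yaw deg -6.629267396110316 0.0009890713951256815
T 113 [-0.02761844 -0.13679676  0.10911695] [ 0.02885237 -0.10470799  0.12756821] [-0.00223909 -0.12299476  0.11974324]
[[-0.02709437 -0.13145611  0.11187522]
 [-0.01192658 -0.12359146  0.11981384]
 [ 0.02513448 -0.11919036  0.12457239]]
H 117 [-0.12471061 -0.00272944  0.16889101] [-0.08583303  0.01545888  0.22273063] [-0.10749242  0.01007506  0.20099783]
cap end [-0.11949772 -0.11924612] o [0.59979066 0.09      ] [ 0.99331392 -0.11544456]
riser 176 [-0.09620506 -0.01576251  0.120229  ] [-0.05002693  0.02615916  0.13490388]
base 834 [[-0.15456769 -0.06169744  0.00514763]
 [ 0.10710237  0.08785298  0.01172717]]
arm [-0.03480201  0.0081163   0.17764398] [-0.00939305  0.01820178  0.20255461]
```

```bash
cat >> h.py <<'E'
from scipy.spatial.transform import Rotation as Ro
yaw=np.radians(-6.4); xs=np.array([np.cos(yaw),np.sin(yaw),0]); ys=np.array([-xs[1],xs[0],0]); O=np.array([.6008,.09,0])
W=lambda q:O+q[0]*xs+q[1]*ys+np.array([0,0,q[2]])
RT=np.stack([ys,xs,[0,0,-1]],1)
def loc(P): P=np.asarray(P)-O; return np.stack([P@xs,P@ys,P[...,2]],-1)
def go(*qs):
    o=robot.get_obs(); R=np.array(o['orientation']); p=np.array(o['tool_pos'])
    for q in qs: print(np.round(R.T@(W(q)-p),4),np.round(Ro.from_matrix(R.T@RT).as_rotvec(),4))
E
python3 - <<'E'
from h import *
w=loc([.5,-.2,.3]);print(w)
go(w,(-.088,.0055,.28))
E
```

```text
[-0.06784582 -0.29942876  0.3       ]
[ 0.3684 -0.2322 -0.0688] [-3.0000e-04 -2.0000e-04 -1.0223e+00]
[ 0.5102 -0.5029 -0.0487] [-3.0000e-04 -2.0000e-04 -1.0223e+00]
```

Call:
step_arm([
  [0.368, -0.232, -0.069, 0, 0, -1.0223, 255],
  [0.368, -0.232, -0.069, 0, 0, -1.0223, 255],
  [0.368, -0.232, -0.069, 0, 0, -1.0223, 255],
  [0.368, -0.232, -0.069, 0, 0, -1.0223, 255],
  [0.368, -0.232, -0.069, 0, 0, -1.0223, 255],
  [0.368, -0.232, -0.069, 0, 0, -1.0223, 255],
  [0.368, -0.232, -0.069, 0, 0, -1.0223, 255],
  [0.368, -0.232, -0.069, 0, 0, -1.0223, 255],
  [0.51, -0.503, -0.049, 0, 0, -1.0223, 255],
  [0.51, -0.503, -0.049, 0, 0, -1.0223, 255],
])

```text
t: 1.3
tool_pos: [0.4888, -0.1327, 0.29]
orientation: [[0.111, 0.994, 0.0], [0.994, -0.111, -0.0], [-0.0, 0.0, -1.0]]
wrist_force: [1.1, -0.2, -0.5]
finger_gap: -0.0001
grasp_force: 0.0
```

Run:
```python
from h import *
go((-.088,.0055,.28)); print(robot.get_obs()['t'])
```

```text
[ 0.2393 -0.0015  0.0099] [0.0004 0.0002 0.0001]
1.3
```

Call:
step_arm([
  [0.235, 0, 0.01, 0, 0, 0, 255],
  [0.235, 0, 0.01, 0, 0, 0, 255],
  [0.235, 0, 0.01, 0, 0, 0, 255],
  [0.235, 0, 0.01, 0, 0, 0, 255],
  [0.235, 0, 0.01, 0, 0, 0, 255],
  [0.235, 0, 0.01, 0, 0, 0, 255],
  [0.235, 0, 0.01, 0, 0, 0, 255],
])

```text
t: 2.0
tool_pos: [0.5146, 0.0994, 0.2798]
orientation: [[0.11, 0.994, -0.0], [0.994, -0.11, -0.0], [-0.0, -0.0, -1.0]]
wrist_force: [0.7, 0.4, -0.2]
finger_gap: 0.0001
grasp_force: 0.0
```

Run:
```python
from h import *
print(loc(robot.get_obs()['tool_pos']))
c=cam('wrist')
q=[(-.1175,.0055,.22),(-.1007,.0055,.2054),(-.088,.0055,.21),(0,-.127,.123)]
print(proj(c,[W(x) for x in q]))
P,u,v=cloud(c);q=loc(P)
m=(q[:,2]>.16)&(q[:,2]<.235)&(q[:,0]>-.15)&(q[:,0]<-.06)&(abs(q[:,1])<.05);H=q[m]
print(m.sum(),H.min(0),H.max(0),np.median(H,0))
cv2.imwrite('pics/w1.png',c['img'][...,::-1])
```

```text
[-8.67293867e-02 -2.41427366e-04  2.79783340e-01]
[[269.65216586 247.66754775]
 [300.62116533 239.12530386]
 [321.68363439 241.77075898]
 [416.20072622 343.98458254]]
2401 [-0.12411018 -0.00338313  0.16003986] [-0.07278032  0.01524201  0.22163532] [-0.10279642  0.00857666  0.20233914]
```

View pics/w1.png

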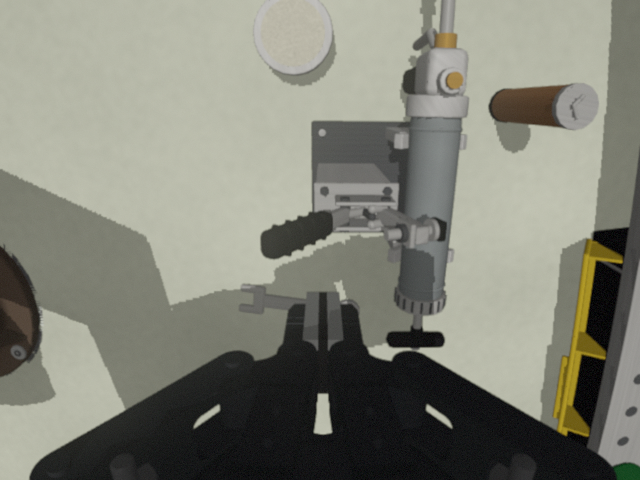

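Call:
step_arm([
  [0.006, -0.004, 0.03, 0, 0, 0, 255],
  [0.006, -0.004, 0.055, 0, 0, 0, 255],
  [0.006, -0.008, 0.065, 0, 0, 0, 255],
  [0.006, -0.014, 0.073, 0, 0, 0, 255],
  [0.006, -0.02, 0.081, 0, 0, 0, 255],
  [0.006, -0.025, 0.089, 0, 0, 0, 255],
  [0.006, -0.03, 0.097, 0, 0, 0, 255],
  [0.006, -0.034, 0.105, 0, 0, 0, 255],
  [0.006, -0.038, 0.111, 0, 0, 0, 255],
])

```text
t: 2.95
tool_pos: [0.4779, 0.1091, 0.1685]
orientation: [[0.111, 0.994, 0.002], [0.994, -0.111, -0.0], [0.0, 0.002, -1.0]]
wrist_force: [4.9, -0.6, 4.4]
finger_gap: -0.0001
grasp_force: 2.7
```

Run:
```python
from h import *
o=robot.get_obs();print(loc(o['tool_pos']),o['wrist_force'])
c=cam('top');P,u,v=cloud(c);q=loc(P)
m=(q[:,2]>.14)&(q[:,2]<.235)&(q[:,0]>-.165)&(q[:,0]<.03)&(abs(q[:,1])<.03)
cv2.imwrite('pics/t2.png',cv2.resize(c['img'][190:290,200:380,::-1],None,fx=4,fy=4))
```

```text
[-0.12429364  0.00528209  0.1685363 ] [ 4.90814157 -0.57228197  4.40894383]
```

View pics/t2.png

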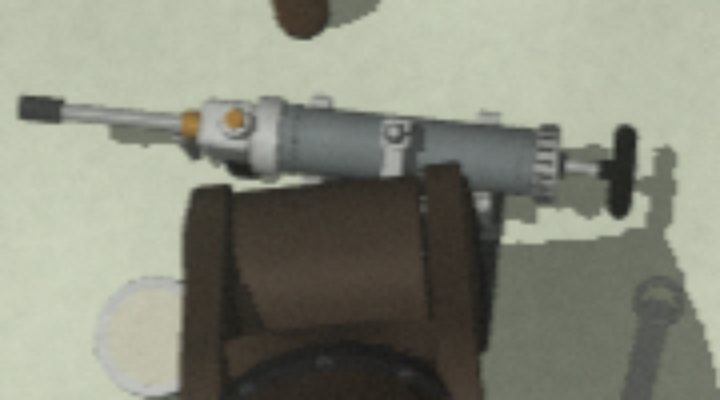

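The clamp arm now lies over the barrel at (397,140) and the gun has not moved. I'll press on to the stop.

Call:
step_arm([
  [0, -0.002, 0.003, 0, 0, 0, 255],
  [0, -0.004, 0.006, 0, 0, 0, 255],
  [0, -0.006, 0.009, 0, 0, 0, 255],
  [0, -0.006, 0.0115, 0, 0, 0, 255],
  [0, -0.006, 0.0115, 0, 0, 0, 255],
])

```text
t: 3.5
tool_pos: [0.4709, 0.1098, 0.1569]
orientation: [[0.111, 0.994, -0.002], [0.994, -0.111, -0.0], [-0.0, -0.002, -1.0]]
wrist_force: [0.7, -0.1, 0.8]
finger_gap: 0.0
grasp_force: 0.1
```

Call:
step_arm([
  [0, 0, 0.001, 0, 0, 0, 255],
  [0, 0, 0.002, 0, 0, 0, 255],
  [0, 0, 0.002, 0, 0, 0, 255],
])

```text
t: 3.8
tool_pos: [0.4711, 0.1098, 0.1564]
orientation: [[0.111, 0.994, -0.001], [0.994, -0.111, -0.0], [-0.0, -0.001, -1.0]]
wrist_force: [-7.3, -0.3, 20.7]
finger_gap: 0.0
grasp_force: 10.6
```

Force rose to 20.7 N at z=0.156, so the handle is on its stop. Retreating and going to a viewpoint behind the T-handle.

Call:
step_arm([
  [0, 0, -0.04, 0, 0, 0, 255],
  [0, 0, -0.08, 0, 0, 0, 255],
  [-0.2, 0.13, -0.08, 0, 0, 0, 0],
  [-0.2, 0.13, -0.08, 0, 0, 0, 0],
  [-0.2, 0.13, -0.08, 0, 0, 0, 0],
  [-0.2, 0.13, -0.08, 0, 0, 0, 0],
  [-0.2, 0.13, -0.08, 0, 0, 0, 0],
  [-0.2, 0.13, -0.08, 0, 0, 0, 0],
  [-0.2, 0.13, -0.08, 0, 0, 0, 0],
])

```text
t: 4.7
tool_pos: [0.578, -0.104, 0.2345]
orientation: [[0.113, 0.994, -0.002], [0.994, -0.113, 0.001], [0.0, -0.002, -1.0]]
wrist_force: [-0.1, 0.0, -0.9]
finger_gap: 0.0849
grasp_force: 0.0
```

Run:
```python
from h import *
o=robot.get_obs();print(loc(o['tool_pos']),o['wrist_force'],o['finger_gap'])
for n in('wrist','side'):
    c=cam(n)
    P,u,v=cloud(c);q=loc(P)
    for nm,r in dict(T=(-.05,.05,-.15,-.112,.105,.13),H=(-.17,-.09,-.02,.03,.125,.24),cap=(-.03,.03,-.112,-.07,.11,.145)).items():
        m=(q[:,0]>r[0])&(q[:,0]<r[1])&(q[:,1]>r[2])&(q[:,1]<r[3])&(q[:,2]>r[4])&(q[:,2]<r[5])
        if m.sum(): print(n,nm,m.sum(),np.round(np.percentile(q[m],[1,50,99],axis=0),4).tolist())
    m=(q[:,1]>-.15)&(q[:,1]<-.112)&(q[:,2]>.119)&(q[:,2]<.13)&(abs(q[:,0])<.05)
    for s in (-1,1):
        k=m&(q[:,0]*s>.008); print(s,np.round(np.median(q[k],0),4))
    if n=='wrist': cv2.imwrite('pics/w2.png',c['img'][...,::-1])
```

```text
[-0.00101178 -0.19529285  0.23445506] [-0.14730382  0.00618345 -0.90335639] 0.08492561275775753
wrist T 2026 [[-0.0258, -0.1351, 0.1155], [0.0004, -0.1258, 0.1212], [0.0266, -0.1128, 0.1237]]
wrist cap 3094 [[-0.021, -0.1103, 0.1121], [0.0003, -0.083, 0.1312], [0.0217, -0.0703, 0.1381]]
-1 [-0.0165 -0.1265  0.1216]
1 [ 0.0172 -0.1265  0.1217]
side T 107 [[-0.0292, -0.1351, 0.1102], [-0.0051, -0.1233, 0.1206], [0.0235, -0.1129, 0.1258]]
side H 224 [[-0.1566, -0.0037, 0.1268], [-0.1223, 0.0095, 0.1557], [-0.0905, 0.0236, 0.1599]]
side cap 102 [[-0.0236, -0.1094, 0.1117], [-0.0105, -0.0792, 0.1311], [0.0171, -0.0705, 0.1404]]
-1 [-0.0192 -0.1241  0.1216]
1 [ 0.0157 -0.1243  0.1226]
```

View pics/w2.png

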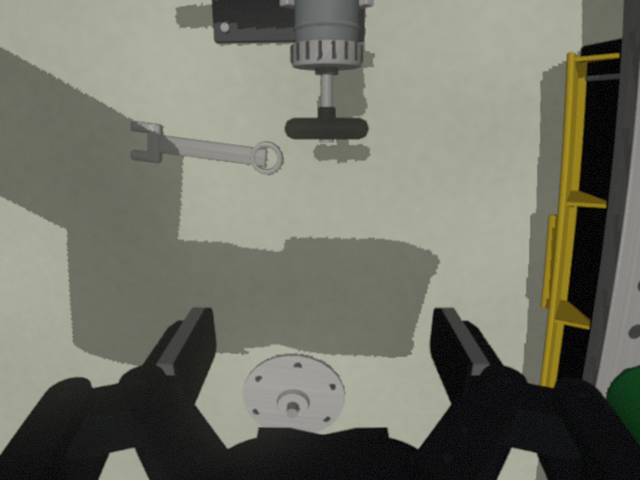

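The handle is level (top at 0.157 m). The T-bar sits at (327,128), centred and square to the fingers. Going down over it.

Call:
step_arm([
  [0.034, 0.0015, 0, 0, 0, 0, 0],
  [0.068, 0.0015, 0.03, 0, 0, 0, 0],
  [0.068, 0.0015, 0.06, 0, 0, 0, 0],
  [0.068, 0.0015, 0.09, 0, 0, 0, 0],
  [0.068, 0.0015, 0.11, 0, 0, 0, 0],
  [0.068, 0.0015, 0.13, 0, 0, 0, 0],
  [0.068, 0.0015, 0.141, 0, 0, 0, 0],
  [0.068, 0.0015, 0.141, 0, 0, 0, 0],
])

```text
t: 5.6
tool_pos: [0.5869, -0.0352, 0.0935]
orientation: [[0.11, 0.994, -0.002], [0.994, -0.11, 0.0], [0.0, -0.002, -1.0]]
wrist_force: [0.4, -0.1, -0.0]
finger_gap: 0.0853
grasp_force: 0.0
```

Run:
```python
from h import *
o=robot.get_obs();print(loc(o['tool_pos']),o['wrist_force'],o['finger_gap'])
c=cam('wrist'); cv2.imwrite('pics/w3.png',c['img'][...,::-1])
```

```text
[ 1.10025047e-04 -1.25998273e-01  9.35107261e-02] [ 0.37729371 -0.13520311 -0.02143709] 0.08527531400881572
```

View pics/w3.png

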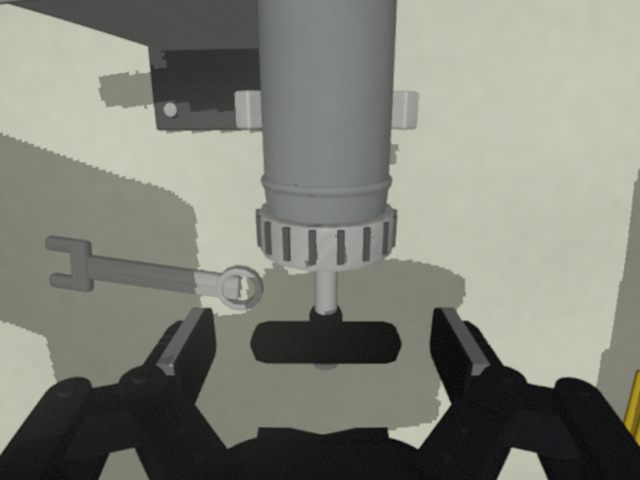

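The bar (252–400, y 343) is centred between the pads. Closing gently first.

Call:
step_arm([
  [0, 0, 0, 0, 0, 0, 255],
  [0, 0, 0, 0, 0, 0, 255],
  [0, 0, 0, 0, 0, 0, 255],
  [0, 0, 0, 0, 0, 0, 255],
  [0, 0, 0, 0, 0, 0, 255],
  [0, 0, 0, 0, 0, 0, 255],
], squeeze=20)

```text
t: 6.25
tool_pos: [0.5881, -0.0361, 0.0952]
orientation: [[0.111, 0.994, 0.001], [0.994, -0.111, -0.0], [-0.0, 0.002, -1.0]]
wrist_force: [-0.5, 1.7, 6.8]
finger_gap: 0.0555
grasp_force: 27.1
```

Run:
```python
from h import *
o=robot.get_obs();print(loc(o['tool_pos']),o['wrist_force'],o['ft_torque'],o['finger_gap'])
c=cam('wrist'); P,u,v=cloud(c);q=loc(P)
m=(abs(q[:,0])<.022)&(q[:,1]>-.15)&(q[:,1]<-.112)&(q[:,2]>.119)&(q[:,2]<.13); print(np.median(q[m],0))
```

```text
[ 0.00139311 -0.12674737  0.09523745] [-0.46176892  1.66261466  6.79129526] [ 0.16895545 -0.12916872  0.12067762] 0.05549843064346373
[ 0.00029938 -0.12437436  0.12139422]
```

Call:
step_arm([
  [0, 0, -0.0015, 0, 0, 0, 255],
  [0, 0, -0.0015, 0, 0, 0, 255],
  [0, 0, -0.0015, 0, 0, 0, 255],
  [0, 0, -0.0015, 0, 0, 0, 255],
], squeeze=80)

```text
t: 6.7
tool_pos: [0.5878, -0.0361, 0.096]
orientation: [[0.112, 0.994, 0.0], [0.994, -0.112, -0.0], [0.0, 0.0, -1.0]]
wrist_force: [1.5, 1.9, 1.3]
finger_gap: 0.0547
grasp_force: 85.5
```

Run:
```python
from h import *
o=robot.get_obs();print(loc(o['tool_pos']),o['wrist_force'],o['ft_torque'],o['finger_gap'])
c=cam('wrist'); P,u,v=cloud(c);q=loc(P)
m=(abs(q[:,0])<.022)&(q[:,1]>-.15)&(q[:,1]<-.112)&(q[:,2]>.119)&(q[:,2]<.13); print(np.median(q[m],0))
```

```text
[ 0.0011605  -0.12677862  0.0959945 ] [1.52498551 1.88627815 1.29419387] [ 0.17582219 -0.33555226 -0.0166171 ] 0.05467425895755839
[ 9.80167942e-05 -1.24317405e-01  1.21604057e-01]
```

Call:
step_arm([
  [-0.005, 0, 0, 0, 0, 0, 255],
  [-0.01, 0, 0, 0, 0, 0, 255],
  [-0.015, 0, 0, 0, 0, 0, 255],
  [-0.02, 0, 0, 0, 0, 0, 255],
  [-0.025, 0, 0, 0, 0, 0, 255],
  [-0.03, 0, 0, 0, 0, 0, 255],
  [-0.035, 0, 0, 0, 0, 0, 255],
  [-0.04, 0, 0, 0, 0, 0, 255],
  [-0.04, 0, 0, 0, 0, 0, 255],
])

```text
t: 7.65
tool_pos: [0.5833, -0.0753, 0.0959]
orientation: [[0.112, 0.994, 0.0], [0.994, -0.112, 0.001], [0.001, 0.0, -1.0]]
wrist_force: [2.7, 9.9, 1.1]
finger_gap: 0.0543
grasp_force: 85.5
```

```bash
cat > chk.py <<'E'
from h import *
o=robot.get_obs();L=loc(o['tool_pos']);print(L,o['wrist_force'],o['finger_gap'])
c=cam('wrist'); P,u,v=cloud(c);q=loc(P)
y=L[1]; m=(abs(q[:,0])<.022)&(abs(q[:,0])>.008)&(abs(q[:,1]-y)<.02)&(q[:,2]>.119)&(q[:,2]<.13); print('T',np.median(q[m],0))
# cap: near-edge of cap top in wrist view
m=(abs(q[:,0])<.01)&(q[:,2]>.13)&(q[:,2]<.145)&(q[:,1]<-.06)&(q[:,1]>-.12); print('cap edge y',np.percentile(q[m,1],[1,3]))
E
python3 chk.py
```

```text
[ 0.00101052 -0.166239    0.09591468] [2.65049174 9.91317724 1.13667351] 0.054322245978936645
T [ 0.0081884  -0.16416607  0.12171263]
cap edge y [-0.08854827 -0.08793085]
```

Call:
step_arm([
  [-0.006, 0, 0, 0, 0, 0, 255],
  [-0.012, 0, 0, 0, 0, 0, 255],
  [-0.018, 0, 0, 0, 0, 0, 255],
  [-0.024, 0, 0, 0, 0, 0, 255],
  [-0.03, 0, 0, 0, 0, 0, 255],
  [-0.036, 0, 0, 0, 0, 0, 255],
  [-0.041, 0, 0, 0, 0, 0, 255],
  [-0.0445, 0, 0, 0, 0, 0, 255],
  [-0.0455, 0, 0, 0, 0, 0, 255],
  [-0.0455, 0, 0, 0, 0, 0, 255],
])

```text
t: 8.7
tool_pos: [0.5782, -0.1195, 0.0959]
orientation: [[0.112, 0.994, -0.0], [0.994, -0.112, 0.002], [0.002, -0.0, -1.0]]
wrist_force: [3.7, 14.5, 2.7]
finger_gap: 0.0543
grasp_force: 85.5
```

```bash
cat >> chk.py <<'E'
cf=proj(c,[W((0,y-.0,.119)),W((0,-.088,.119)),W((0,-.088,.1375)),W((0,-.092,.119)),W((0,-.085,.119))]); print(cf)
x,yy=int(cf[1][0]),int(cf[1][1]); x0=max(0,x-80); y0=max(0,yy-50); im=c['img'][y0:y0+120,x0:x0+160,::-1]; print(x0,y0)
cv2.imwrite('pics/w4.png',cv2.resize(im,None,fx=5,fy=5,interpolation=cv2.INTER_CUBIC))
E
python3 chk.py
```

```text
[ 0.0008801  -0.21074323  0.09586672] [ 3.71088587 14.45367254  2.6769239 ] 0.05428612800233083
T [ 0.00802567 -0.20868152  0.12166132]Traceback (most recent call last):
  File "chk.py", line 6, in <module>
    m=(abs(q[:,0])<.01)&(q[:,2]>.13)&(q[:,2]<.145)&(q[:,1]<-.06)&(q[:,1]>-.12); print('cap edge y',np.percentile(q[m,1],[1,3]))
                                                                                                   ~~~~~~~~~~~~~^^^^^^^^^^^^^^
    return _quantile_unchecked(
        a, q, axis, out, overwrite_input, method, keepdims, weights)
    return _ureduce(a,
                    func=_quantile_ureduce_func,
    ...<5 lines>...
                    overwrite_input=overwrite_input,
                    method=method)
    r = func(a, **kwargs)
    result = _quantile(arr,
                       quantiles=q,
    ...<2 lines>...
                       out=out,
                       weights=wgt)
    slices_having_nans = np.isnan(arr[-1, ...])
                                  ~~~^^^^^^^^^
IndexError: index -1 is out of bounds for axis 0 with size 0
```

```bash
cat > chk2.py <<'E'
from h import *
o=robot.get_obs(); p=np.array(o['tool_pos']); R=np.array(o['orientation'])
c=cam('wrist'); now=c['img']
def ty(img,c):
    g=img[300:390].astype(float).mean(2); r=[]
    for x in list(range(275,300))+list(range(352,377)):
        d=np.nonzero(g[:,x]<50)[0]; d=d[(d<80)]
        k=np.split(d,np.nonzero(np.diff(d)>1)[0]+1); k=max(k,key=len); r.append((x,300+k[0],300+k[-1]))
    r=np.array(r,float); return [loc(atz(c,325,np.median(r[:,i]),.116))[1] for i in (1,2)], np.median(r[:,1:],0)
print('now',ty(now,c))
# w3 camera pose: same hand_eye, its own tool pose
E_=R.T@c['R']; e=R.T@(c['t']-p)
R3=np.array([[.11,.994,-.002],[.994,-.11,0],[0,-.002,-1]]); R3=Ro.from_matrix(R3).as_matrix()
c3=dict(c); c3['R']=R3@E_; c3['t']=np.array([.58687,-.03522,.0935])+R3@e
c3['t']=c3['t']-np.array([.58687,-.03522,.0935])+W((.00011,-.125998,.09351))
print('w3',ty(cv2.imread('pics/w3.png')[...,::-1],c3))
t0=cv2.imread('pics/top0.png'); t=cam('top'); t1=t['img'][...,::-1]
for s in (np.s_[205:245,200:285],np.s_[208:245,290:345]):
    print('shift px',cv2.phaseCorrelate(t0[s].astype(float).mean(2),t1[s].astype(float).mean(2),cv2.createHanningWindow((t0[s].shape[1],t0[s].shape[0]),cv2.CV_64F)))
s=cam('side')
a=cv2.resize(t1[195:275,270:410],None,fx=5,fy=5,interpolation=cv2.INTER_CUBIC)
cv2.imwrite('pics/t5.png',a); cv2.imwrite('pics/w5.png',now[...,::-1])
E
python3 chk2.py
```

```text
now ([np.float64(-0.20170036136260022), np.float64(-0.21885754264702087)], array([317., 356.]))
w3 ([np.float64(-0.11766340524870743), np.float64(-0.13517624341778947)], array([322., 362.]))
shift px ((0.012886929988226825, -0.07015386152679781), 0.987783946730009)
shift px ((-0.1931741592064995, -0.3834879098851047), 0.5770896664051205)
```

View pics/w5.png

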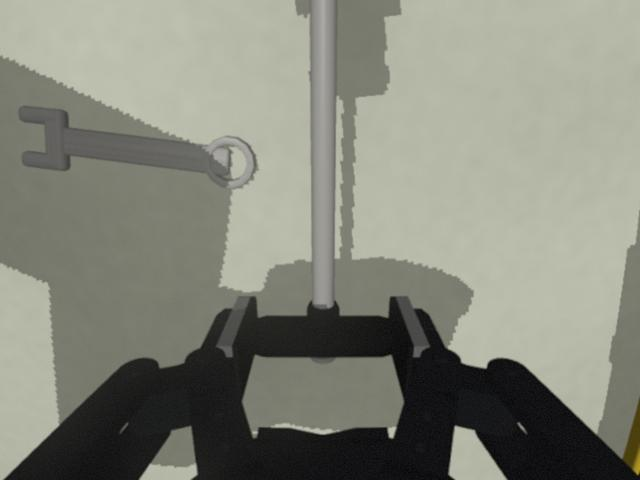

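The bar is held square and the gun has not shifted (0.01 px at the head). Bar travel is 83.9 mm by image and 84.0 mm by TCP, so about 1.1 mm remains.

Call:
step_arm([
  [-0.0011, 0, 0, 0, 0, 0, 255],
  [-0.0011, 0, 0, 0, 0, 0, 255],
  [-0.0011, 0, 0, 0, 0, 0, 255],
  [-0.0011, 0, 0, 0, 0, 0, 255],
])

```text
t: 9.3
tool_pos: [0.5781, -0.1204, 0.0958]
orientation: [[0.112, 0.994, -0.0], [0.994, -0.112, 0.002], [0.002, -0.0, -1.0]]
wrist_force: [3.8, 14.2, 0.7]
finger_gap: 0.0544
grasp_force: 85.5
```

```bash
python3 chk2.py
python3 - <<'E'
from h import *
o=robot.get_obs();print(loc(o['tool_pos']),o['wrist_force'],o['grasp_force'],o['t'])
s=cam('side');P,u,v=cloud(s);q=loc(P)
m=(q[:,0]>-.17)&(q[:,0]<-.09)&(abs(q[:,1]-.006)<.012)&(q[:,2]>.125); print('H',np.percentile(q[m,2],[50,99]))
E
```

```text
now ([np.float64(-0.2026154379939721), np.float64(-0.21976907082658045)], array([317., 356.]))
w3 ([np.float64(-0.11766330651903897), np.float64(-0.13517614809601178)], array([322., 362.]))
shift px ((0.0033397115699145274, -0.019855362521898456), 0.9844483367395103)
shift px ((-0.21538625373616682, -0.2754828119511572), 0.6022502070397278)
[ 0.00089717 -0.21156963  0.09585613] [ 5.43595016 15.26500414  1.71462833] 85.54214358329773 9.45
H [0.64649325 0.7177467 ]
```

View pics/t5.png

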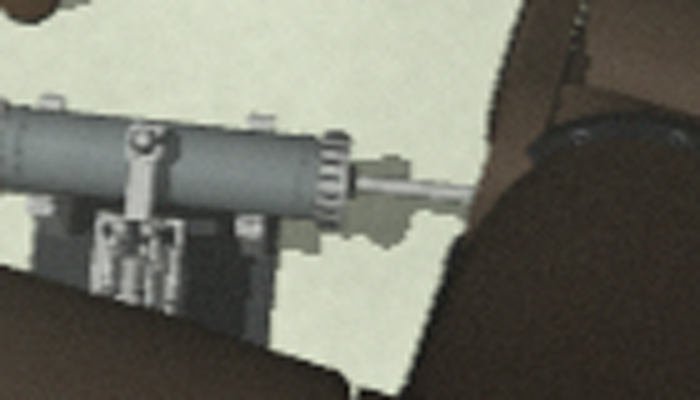

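The clamp arm is still down on the barrel at (145,140), and the rod is out with the groove at the cap. Travel is 84.8 mm by both measures and the gun has not moved. Handing in.

```bash
python3 -c "
from rig import workorder; print(workorder.sign_off())"
```

```text
the job is handed in; nothing more can be done
None
```

The clamp is locked on the barrel and the rod is held out about 84.8 mm by its T-handle (mark at 85 mm, set by measured travel because the bush hides the groove); the gun did not move in its saddles, and I handed the job in at 9.5 s.

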